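# Set the casting frame to its size mark and lock it

## Task

Set the small caramel casting frame for the next batch: with a fingertip resting lightly on top of the knurled adjuster wheel, roll it, in as many strokes as it takes, until the pointer of the sliding bar stands exactly opposite the point of the brass size marker. Then press the lock lever down fully with a fingertip so that the setting is clamped. Only touch the wheel and the lever: do not push the sliding bar or the marker, do not pinch or lift anything, and leave the things lying around where they are.

Things in the scene. Friction and masses are not known exactly. Their poses are not given: they have to be found in the camera images.
- casting_frame: Aluminium casting frame, 130 mm (its x) by 332 mm (its y), standing fast on rubber feet. Origin on the table under it; x points away from the robot, y left along the sliding bar's travel, z up; turned up to 0.15 rad. Bed top 15 mm above the table. From left to right: fixed bar, steel sliding bar between two rails, lock lever, adjuster wheel
- wheel_axle (a point): Centre of the knurled steel adjuster wheel at the frame's right end, 36 mm above the table. 60 mm in diameter, 20 mm wide, axle along frame x: its top is 66 mm above the table. A toothed rack (top at 54 mm) passes 19 to 29 mm behind its centre (frame +x). It turns lightly: 2 N along the rim moves it; 3 to 8 N down pressure is enough not to slip
- adjuster_wheel (a joint): Turn of the wheel, rad. Grows when the top of the wheel is rolled to the left (frame +y, towards the sliding bar); 1 rad (30 mm of rolling at the rim) moves the sliding bar 9 mm the same way, closing the gap. Rolling back opens it. It stays where it is left
- stop_bar (a joint): Position of the sliding bar, m: 0 fully open (gap of 112 mm to the fixed bar); grows as the gap closes, up to 0.056
- index_tip (a point): Point of the dark pointer on the front end of the sliding bar, 39 mm above the table; it points to the front (frame -x) and moves with the bar along frame y
- mark_tip (a point): Point of the brass size marker, which sits in front of the front rail and points back at the bar's pointer, 39 mm above the table. The bar is set when the two points have the same frame y. At the start the marker is always 12 to 36 mm to the left of the pointer. It is not to be moved
- lever_pad (a point): Middle of the upper face of the lock lever's black end pad (20 mm long, 18 mm wide). The lever's hinge lies along frame y, 64 mm above the table, on a bracket 74 mm to the left of the wheel; the pad is 46 mm from the hinge and swings 30 mm down and 21 mm forward. The lever points to the front (frame -x) and slants upward when released, the pad then about 103 mm above the table
- lock_lever (a joint): Lever angle, rad: 0 released (slanting up about 50 degrees); 0.82 fully down, nearly level, the pad about 72 mm above the table: its cam then clamps the rack, so that the wheel no longer turns easily. Pressing the pad down takes about 2 N at first and 5 to 8 N at the end; it stays where it is left
- bench_scraper: Bench scraper with wooden grip, 124 x 154 x 24 mm, lying to the right of the frame; bystander
- caramel_bar_1: Loose aluminium caramel rule, 13 x 340 x 13 mm, lying along y in front of the frame; bystander
- empty_cup: Empty steel cup, 66 mm wide, 33 mm high, at the right behind the frame; bystander
- crumb_cup: Steel cup with crumbs, 72 mm wide, 36 mm high, to the left of the frame; bystander

How it is judged:
On the way, in this order (a step that is already met when the one before it is completed fails the run):
1. with the lock still released, the pointer stands opposite the marker's point (y of index_tip in the frame of mark_tip between -0.0025 and 0.0025 m and value of joint lock_lever below 0.4 rad), for 0.3 s.
2. the lock lever is pressed fully down (value of joint lock_lever above 0.72 rad), for 0.2 s.
At the end, for the whole second after the job is handed in: The pointer of the sliding bar is within 2.5 mm of the marker's point along the frame, the bar is at rest, and the lock lever is fully down (over 0.72 rad of 0.82) (y of index_tip in the frame of mark_tip between -0.0025 and 0.0025 m and value of joint lock_lever above 0.72 rad and velocity of joint stop_bar between -0.002 and 0.002 m/s); the robot touches nothing.
It fails at once if the sliding bar is pushed directly (contact force between any of the fingers, the arm and stop_bar above 2 N).
It fails at once if the size marker is moved (distance of mark_tip from where it was at the start of the episode above 0.003 m).
It fails at once if the wheel is pinched or pressed hard (over 40 N), or the lever (over 60 N) (contact force between the fingers and adjuster_wheel above 40 N or contact force between the fingers and lock_lever above 60 N).
It fails at once if a thing lying around is lifted or shifted by more than 20 mm (distance of any of bench_scraper, caramel_bar_1, empty_cup, crumb_cup from where it was at the start of the episode above 0.02 m).
It also fails if it takes over 58 s, if anything falls off the work surface, if the arm or the gripper's body presses on something with over 40 N, if the wrist force passes 120 N, or if a joint passes its speed limit or range.

## Robot

A 7-joint arm with a two-finger parallel gripper is mounted at the origin on a cart in front of the work surface, level with it; the furniture and walls round the work are solid. World frame = base frame: x ahead of the robot, y to its left, z up, the work surface at z = 0. Lengths are in m, angles in rad, forces in N, time in s.
With the tool pointing down it reaches from about 0.4 to 0.85 m from the base axis. Payload 4.5 kg.
Tool frame: the origin (TCP) lies between the finger pads; the fingertips stand 17 mm ahead of it and the grasp point (between the pads) lies 2 mm behind it; z points along the fingers, y is the direction in which the jaws open and shut (so a half turn about z gives the same grasp; the last joint's range is limited). The gripper opens to 85 mm and grips with 20 to 120 N. Pads are 22 mm wide; open, the fingers measure 114 mm over their backs; the gripper's body (76 mm by 85 mm) begins 54 mm behind the grasp point. The pads swing forward as they close: fully open they stand 13 mm farther back than shut.
Start: joints at [-1.088, 0.689, -0.195, 1.565, 0.157, 0.902, -0.215], TCP at [0.271, 0.563, 0.248] pointing down, gripper open.
Joint ranges: [-3.01, 3.01], [-0.46, 2.08], [-1.47, 1.51], [0.13, 2.56], [-1, 4.14], [0.04, 2.09], [-2.66, 2.66]. Speed limits (rad/s): [2.57, 2.57, 3.14, 3.14, 3.14, 3.14, 3.14].

## Interface

Orientations are given as a unit quaternion [w, x, y, z].
In Python, from bench import robot gives the robot as it stands. The module is installed in compiled form; this text tells all that it offers.
- The arm moves only by the tool play_rows, never from a script. Its argument "series" is a list of rows, each a list of 7 numbers: the shift along the world's x, y, z in mm, then the turn, a rotation vector about the world's x, y, z in rad, then the finger opening in mm, from 0 to 85.4. A call has exactly 5 rows; each row shifts and turns the pose as measured when the row begins; what a row does not reach is not made up. A row lasts 1/8 s, in which the tool goes at most 62.5 mm and 10.7 degrees, less where a joint would pass 70% of its speed; a pose out of reach is approached as far as the arm can. A call with a gripper value outside its range is refused whole. The fingers move at their own pace and stop on an object; "grip_force" is the grip in N (left out, the last holds). Time passes only in rows, so rows that do not move let the fingers close, or fill a call up. It gives the time, the measured TCP pose, the force and the opening at its end, in the units of the state.
- robot.sense(): the state, without advancing time (a new reading comes with each control period).
- robot.read_camera(name): name is "side" or "top"; returns a dict with "color" (480x640x3 uint8, red, green, blue), "K" (3x3 intrinsics, pixels), "distortion" ([k1, k2, p1, p2, k3] as OpenCV has them; the pictures are not rectified), "view" (4x4, takes a point from world to camera coordinates). Camera axes: x right, y down, z forward; pixel columns grow to the right and rows downward; lengths in m; the calibration is good to about 2 mm. A picture is of the moment at which its call begins. There is no depth.
- robot.close_job(): hands the job in, once; it reports no verdict.
The state is a dict: "clock": time; "qpos": joint angles; "dq": joint speeds; "joint_torque": joint torques, N m; "tcp_pos": TCP position; "ee_rot": TCP orientation; "wrist_force": force on the tool from outside, world axes, zero at the start; "ft_torque": the same for the moment, N m; "finger_gap": opening from 0.0 (shut) to 1.0 (fully open).
Only numpy, scipy, OpenCV 4.12 (cv2) and the standard library are available. Lean on these libraries where they do the work, as an engineer would, in place of code of your own. Each camera call takes 0.05 s, during which the arm holds its last target. There are 200 camera calls.

## Working session

There is one attempt and no reset: what is moved stays moved. The work goes in short steps, Python scripts to look and compute and a tool call to move; the robot and the scene stay as the last step left them, time stands still between calls to the robot, and variables do not carry over. Pictures are saved under pics/ and viewed, about 8 in all and at most 12, crops included, and the job is handed in when it is done.

Besides the shell and the picture viewer there is one more tool, called after "Emit:" as a command line: name --pt "numbers of a row" for each row, then --argument value for the rest. play_rows: Moves the arm, as the interface text tells. Its arguments: {"type":"object","properties":{"series":{"type":"array"},"grip_force":{"type":"number"}},"required":["series"]}

```bash
mkdir -p pics
cat > h.py <<'E'
import cv2,numpy as np
from bench import robot
def snap(n,f):
    c=robot.read_camera(n); cv2.imwrite('pics/'+f+'.png',c['color'][:,:,::-1])
    np.savez('pics/'+f+'.npz',**c); return c
def crop(f,x,y,w,h,s,o):
    i=cv2.imread('pics/'+f+'.png')[y:y+h,x:x+w]; cv2.imwrite('pics/'+o+'.png',cv2.resize(i,None,fx=s,fy=s,interpolation=cv2.INTER_CUBIC))
def ray(f,u,v):
    c=np.load('pics/'+f+'.npz'); p=cv2.undistortPoints(np.array([[[u,v]]],float),c['K'],c['distortion'])[0,0]
    R=c['view'][:3,:3];t=c['view'][:3,3]; return -R.T@t, R.T@np.array([p[0],p[1],1])
def atz(f,u,v,z):
    o,d=ray(f,u,v); return o+d*(z-o[2])/d[2]
def proj(f,P):
    c=np.load('pics/'+f+'.npz'); V=c['view']
    return cv2.projectPoints(np.array(P,float).reshape(-1,1,3),cv2.Rodrigues(V[:3,:3])[0],V[:3,3],c['K'],c['distortion'])[0][:,0]
E
python3 - <<'E'
from h import *
for n in('top','side'):
    c=snap(n,n+'0'); R=c['view'][:3,:3]; print(n,-R.T@c['view'][:3,3],R[2],c['K'][0,0])
s=robot.sense(); print({k:np.round(v,3) for k,v in s.items()})
a=cv2.imread('pics/top0.png');b=cv2.imread('pics/side0.png')
E
```

```text
top [ 0.33490239 -0.01265842  1.24231809] [ 0.16601367  0.00872524 -0.98608485] 491.61357106694453
side [ 0.24929369 -0.88976089  0.63641892] [ 0.26555246  0.81328882 -0.51772887] 449.62942923205725
{'clock': np.float64(0.1), 'qpos': array([-1.088,  0.69 , -0.194,  1.566,  0.157,  0.903, -0.215]), 'dq': array([-0.001, -0.002, -0.001, -0.002, -0.003,  0.001,  0.   ]), 'joint_torque': array([-4.0000e-03, -5.4060e+01, -1.2720e+00, -1.5899e+01,  9.0000e-03,
        4.0000e-03, -0.0000e+00]), 'tcp_pos': array([0.271, 0.563, 0.248]), 'ee_rot': array([-0.   ,  0.223,  0.975, -0.001]), 'wrist_force': array([-0.408,  0.707,  0.575]), 'ft_torque': array([-0.065, -0.021,  0.075]), 'finger_gap': np.float64(0.996)}
```

View pics/top0.png

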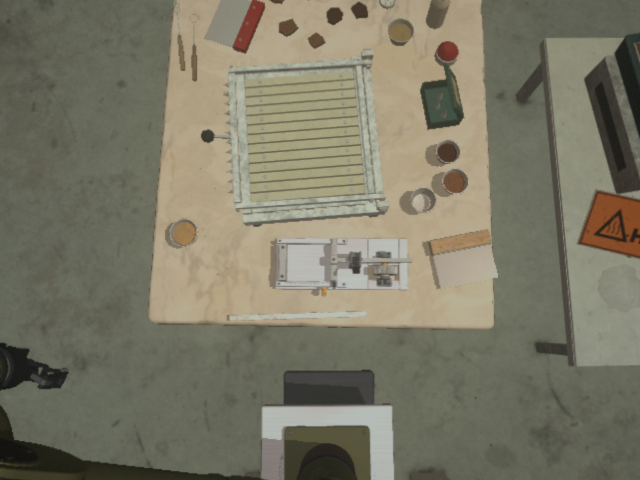

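View pics/side0.png

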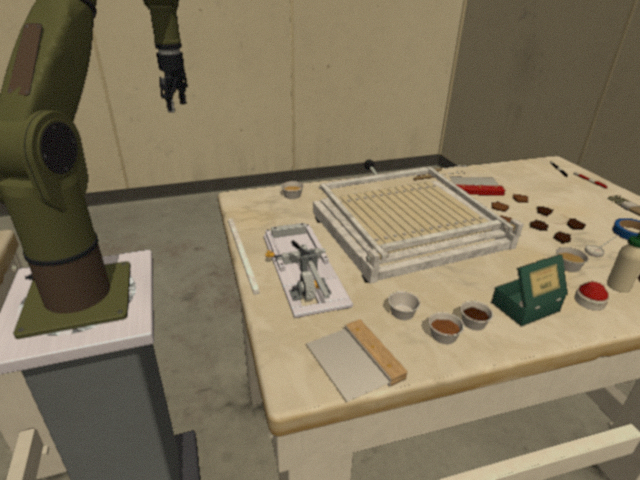

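The top view shows the frame at about (270–410, 238–290), with the marker near (323,291) and the wheel near (383,270). In the side view the frame is at about (265–350, 225–315). I'll enlarge both.

Run:
```python
from h import *
crop('top0',265,230,155,70,5,'c1'); crop('side0',255,215,105,105,5.5,'c2')
```

```text
(no output)
```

View pics/c1.png

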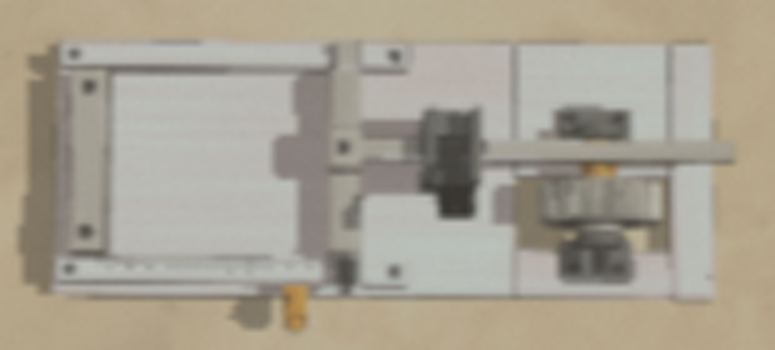

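View pics/c2.png

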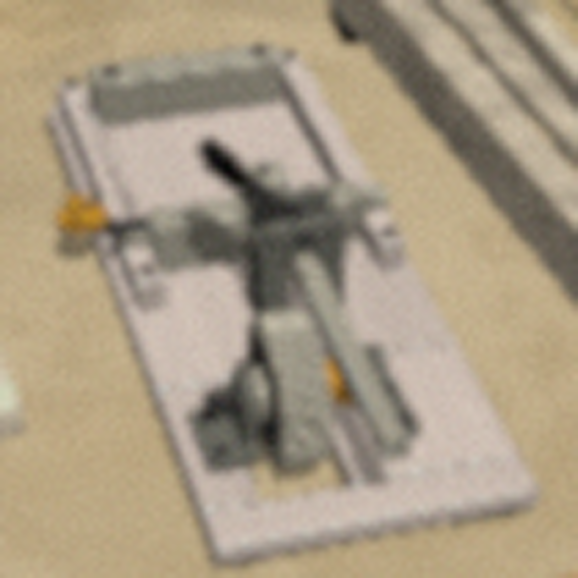

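The crops show these positions, in crop pixels:

| Feature | c1 (top) | c2 (side) |
|---|---|---|
| Marker tip | ≈ (295,284) | ≈ (107,217) |
| Pointer | ≈ (344,290) | ≈ (110,224) |
| Wheel centre | ≈ (601,202) | top ≈ (285,315) |
| Lever pad | ≈ (457,200) | ≈ (212,150) |

Next I'll fit the frame pose.

```bash
cat >> h.py <<'E'
def c1(u,v): return (u+.5)/5-.5+265,(v+.5)/5-.5+230
def c2(u,v): return (u+.5)/5.5-.5+255,(v+.5)/5.5-.5+215
E
python3 - <<'E'
from h import *
from scipy.optimize import least_squares
C=np.array([[-65,166],[-65,-166],[65,-166],[65,166]])/1000
T=[c1(53,295),c1(713,298),c1(712,43),c1(58,42)]; S=[c2(52,108),c2(221,552),c2(535,490),c2(290,50)]
def W(p): 
    c,s=np.cos(p[2]),np.sin(p[2]); return np.c_[C@np.array([[c,s],[-s,c]])+p[:2],np.full(4,.015)]
for sel in('t','s','ts'):
    f=lambda p: np.r_[(proj('top0',W(p))-T).ravel() if 't' in sel else [], (proj('side0',W(p))-S).ravel() if 's' in sel else []]
    r=least_squares(f,[.5,0,0]); print(sel,r.x.round(4),r.fun.round(1))
for z,a in((.039,(295,284)),(.039,(344,290)),(.066,(601,200)),(.103,(457,200)),(.066,(540,200)),(.066,(663,200))): print('top',a,atz('top0',*c1(*a),z).round(4))
for z,a in((.039,(107,217)),(.039,(112,224)),(.066,(285,315)),(.103,(212,150))): print('side',a,atz('side0',*c2(*a),z).round(4))
E
```

```text
t [ 0.498  -0.0401 -0.0142] [-0.3  0.2  0.7  0.2 -0.2 -0.1 -0.2 -0.4]
s [ 0.4959 -0.0403 -0.0096] [-1.9 -0.6 -0.8 -0.9  1.1 -1.   1.7  3.3]
ts [ 0.497  -0.04   -0.0125] [-0.3  0.7  0.7  0.5 -0.3  0.2 -0.2  0.1 -1.4 -0.7 -0.6 -1.1  1.3 -1.1
  2.2  3.2]
top (295, 284) [0.4381 0.0046 0.039 ]
top (344, 290) [ 0.435  -0.0193  0.039 ]
top (601, 200) [ 0.4748 -0.1433  0.066 ]
top (457, 200) [ 0.4711 -0.0721  0.103 ]
top (540, 200) [ 0.4751 -0.1139  0.066 ]
top (663, 200) [ 0.4745 -0.1731  0.066 ]
side (107, 217) [ 0.4332 -0.0129  0.039 ]
side (112, 224) [ 0.4341 -0.0188  0.039 ]
side (285, 315) [ 0.4758 -0.1393  0.066 ]
side (212, 150) [ 0.4652 -0.0714  0.103 ]
```

Emit:
play_rows --pt "30 -55 0 0 0 0.145 0" --pt "30 -55 0 0 0 0.145 0" --pt "30 -55 0 0 0 0.145 0" --pt "30 -55 0 0 0 0 0" --pt "30 -55 0 0 0 0 0" --grip_force 20

```text
clock: 0.72
tcp_pos: [0.4162, 0.2901, 0.2456]
ee_rot: [-0.002, -0.007, 1.0, -0.0]
wrist_force: [1.1, 0.3, -0.0]
finger_gap: 0.001
```

Emit:
play_rows --pt "10 -58 0 0 0 0 0" --pt "10 -58 0 0 0 0 0" --pt "10 -58 0 0 0 0 0" --pt "10 -58 0 0 0 0 0" --pt "10 -58 0 0 0 0 0"

```text
clock: 1.35
tcp_pos: [0.4685, -0.0101, 0.2448]
ee_rot: [-0.002, -0.006, 1.0, -0.0]
wrist_force: [1.5, 0.0, 0.3]
finger_gap: -0.001
```

Emit:
play_rows --pt "3 -50 0 0 0 -0.02 0" --pt "3 -50 -10 0 0 0 0" --pt "0 -46 -40 0 0 0 0" --pt "0 0 -50 0 0 0 0" --pt "0 0 -45 0 0 0 0"

```text
clock: 1.98
tcp_pos: [0.4767, -0.1698, 0.0981]
ee_rot: [0.003, 0.012, 1.0, -0.002]
wrist_force: [0.6, -0.3, 0.3]
finger_gap: -0.0
```

Run:
```python
from h import *
snap('top','top1');snap('side','side1')
crop('top1',265,230,155,70,5,'t'); crop('side1',255,195,105,125,4.8,'s')
a=cv2.imread('pics/t.png');b=cv2.imread('pics/s.png');
o=np.zeros((600,800,3),np.uint8); a=cv2.resize(a,None,fx=.55,fy=.55); o[:a.shape[0],:a.shape[1]]=a; 
b=cv2.resize(b,(360,429)); o[170:599,430:790]=b; cv2.imwrite('pics/v1.png',o)
s=robot.sense();print(s['tcp_pos'],s['wrist_force'],s['clock'])
```

```text
[ 0.47358164 -0.16885367  0.09595249] [-0.96712211 -1.34167242 -0.05765359] 2.075
```

View pics/v1.png

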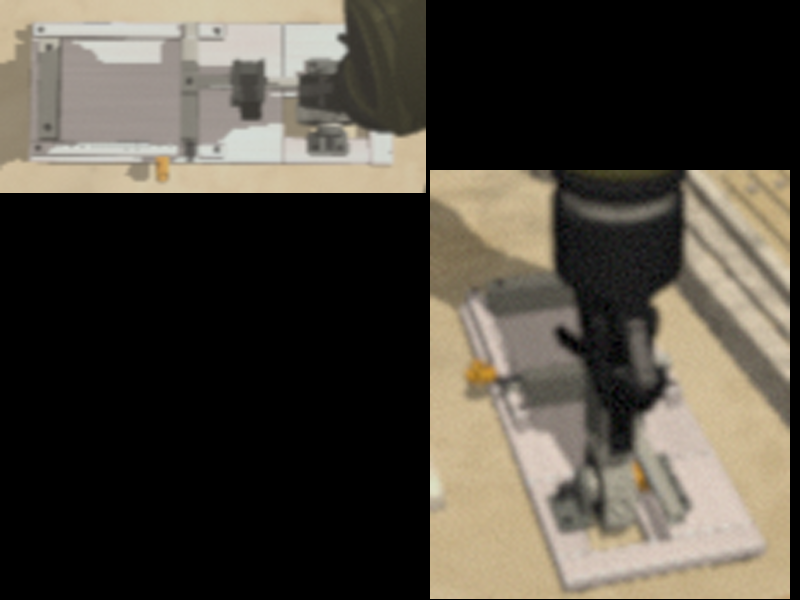

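The fingertip hangs right of the wheel. The marker at about (163,165) and the pointer at about (191,150) both stay visible from the top. I'll bring the tip over the wheel and lower it gently.

Emit:
play_rows --pt "1 12 0 0 0 -0.02 0" --pt "0 0 -5 0 0 0 0" --pt "0 0 -3 0 0 0 0" --pt "0 0 -2 0 0 0 0" --pt "0 0 0 0 0 0 0"

```text
clock: 2.7
tcp_pos: [0.478, -0.1552, 0.0903]
ee_rot: [0.003, 0.021, 1.0, -0.002]
wrist_force: [0.1, 0.1, -0.4]
finger_gap: 0.002
```

Emit:
play_rows --pt "0 0 -1 0 0 0 0" --pt "0 0 -1 0 0 0 0" --pt "0 0 0 0 0 0 0" --pt "0 0 0 0 0 0 0" --pt "0 0 0 0 0 0 0"

```text
clock: 3.32
tcp_pos: [0.478, -0.1556, 0.0884]
ee_rot: [0.003, 0.021, 1.0, -0.002]
wrist_force: [-0.7, -0.6, -0.1]
finger_gap: 0.004
```

Emit:
play_rows --pt "-2 0 -3 0 0 0 0" --pt "0 0 -1 0 0 0 0" --pt "0 0 -1 0 0 0 0" --pt "0 0 0 0 0 0 0" --pt "0 0 0 0 0 0 0"

```text
clock: 3.95
tcp_pos: [0.4758, -0.1556, 0.083]
ee_rot: [0.003, 0.021, 1.0, -0.002]
wrist_force: [-0.5, 0.6, 1.0]
finger_gap: -0.0
```

Emit:
play_rows --pt "0 0 -1 0 0 0 0" --pt "0 0 -1 0 0 0 0" --pt "0 0 0 0 0 0 0" --pt "0 0 0 0 0 0 0" --pt "0 0 0 0 0 0 0"

```text
clock: 4.58
tcp_pos: [0.4758, -0.1564, 0.0829]
ee_rot: [0.003, 0.021, 1.0, -0.003]
wrist_force: [0.6, 0.1, 1.5]
finger_gap: 0.0
```

Emit:
play_rows --pt "0 0 -2 0 0 0 0" --pt "0 4 -2 0 0 0 0" --pt "0 5 -2 0 0 0 0" --pt "0 5 -2 0 0 0 0" --pt "0 5 -2 0 0 0 0"

```text
clock: 5.2
tcp_pos: [0.4758, -0.1507, 0.0827]
ee_rot: [0.006, 0.028, 0.999, -0.015]
wrist_force: [-2.9, -1.2, 24.0]
finger_gap: 0.0
```

Run:
```python
from h import *
s=robot.sense();print(s['tcp_pos'],s['wrist_force'],s['clock'])
snap('top','top2')
a=[cv2.resize(cv2.imread(f'pics/top{i}.png')[270:300,300:360],None,fx=8,fy=8,interpolation=cv2.INTER_CUBIC) for i in (1,2)]
cv2.imwrite('pics/v2.png',np.vstack(a))
```

```text
[ 0.47584031 -0.15065073  0.08274428] [-2.85337189 -1.15903964 24.03447341] 5.2
```

View pics/v2.png

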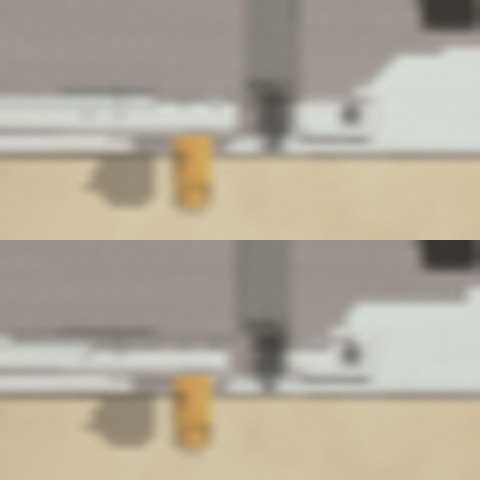

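The pointer tip moved from x≈272 to 267 in the 8× crop, and the marker stays at 193. The 24 N press is too strong, so I'll ease it off and straighten the tool.

Emit:
play_rows --pt "0 0 0.5 0.03 0.01 0.04 0" --pt "0 5 -0.3 0 0 0 0" --pt "0 5 -0.3 0 0 0 0" --pt "0 5 -0.3 0 0 0 0" --pt "0 5 -0.3 0 0 0 0"

```text
clock: 5.88
tcp_pos: [0.476, -0.1275, 0.0819]
ee_rot: [0.001, 0.007, 1.0, 0.001]
wrist_force: [-0.2, -0.2, 0.2]
finger_gap: -0.0
```

```bash
cat >> h.py <<'E'
_P={}
def shift(f,ref='top1'):
    "bar shift in px left, from dark/grey bar+pointer edge columns by subpixel phase match"
    g=lambda n: cv2.cvtColor(cv2.imread(f'pics/{n}.png'),cv2.COLOR_BGR2GRAY).astype(np.float32)
    return g(f)
def state(f):
    s=robot.sense();print(s['tcp_pos'].round(4),s['ee_rot'].round(3),s['wrist_force'].round(1),s['clock'])
    im=sum(robot.read_camera('top')['color'][:,:,::-1].astype(float) for _ in range(2))/2
    cv2.imwrite('pics/'+f+'.png',im.astype(np.uint8))
    h=im.astype(np.float32)
    # marker: orange weight; pointer: dark weight in rows 282..288
    m=np.clip(h[287:297,300:360,2]-h[287:297,300:360,0]-70,0,None).sum(0); x=np.arange(300,360)
    print('marker',(m*x).sum()/m.sum())
    for r in range(280,290): print(r,h[r,318:340].mean(1).round().astype(int))
E
python3 -c "
from h import *
state('top3')"
```

```text
[ 0.476  -0.1275  0.0819] [0.001 0.007 1.    0.001] [-0.2 -0.2  0.2] 5.875
marker 323.75827978250123
280 [144 147 148 150 150 150 150 150 150 151 149 133 112 102  97 100 107 130
 180 210 213 212]
281 [126 136 145 146 146 146 146 146 146 146 145 133 120 104  92  89 102 137
 184 209 211 212]
282 [146 142 144 144 141 141 142 143 140 140 142 139 127  97  76  73  89 144
 192 209 210 211]
283 [179 162 164 165 158 158 164 164 157 158 156 147 129  97  76  74  94 154
 196 208 209 209]
284 [208 205 206 206 205 205 206 206 206 203 179 152 130 100  84  85 107 160
 199 210 211 211]
285 [202 202 203 203 202 200 201 201 202 200 176 150 129 102  87  87 107 156
 193 204 208 210]
286 [170 170 171 171 168 165 164 164 166 168 158 146 135 116  98  93 106 142
 172 180 190 198]
287 [142 141 142 143 146 152 153 156 151 146 165 180 181 168 137 118 142 172
 183 173 163 163]
288 [141 145 146 140 137 145 151 155 154 152 176 196 197 192 156 126 165 194
 198 197 195 193]
289 [122 138 148 131 117 135 149 155 157 153 155 158 159 159 152 150 155 161
 164 166 162 155]
```

Emit:
play_rows --pt "0 0 6 0 0 0 0" --pt "0 -14 0 0 0 0 0" --pt "0 -14 0 0 0 0 0" --pt "0 0 -3 0 0 0 0" --pt "0 0 -1 0 0 0 0"

```text
clock: 6.6
tcp_pos: [0.4757, -0.159, 0.0842]
ee_rot: [0.001, 0.008, 1.0, 0.0]
wrist_force: [-0.3, 0.2, 1.0]
finger_gap: -0.0
```

Emit:
play_rows --pt "0 0 -1 0 0 0 0" --pt "0 2 -1 0 0 0 0" --pt "0 5 -1 0 0 0 0" --pt "0 5 -1 0 0 0 0" --pt "0 5 -1 0 0 0 0"

```text
clock: 7.22
tcp_pos: [0.4758, -0.1448, 0.0829]
ee_rot: [0.002, 0.009, 1.0, -0.003]
wrist_force: [-1.6, -1.1, 8.1]
finger_gap: 0.002
```

```bash
python3 -c "
from h import *
state('top4')"
```

```text
[ 0.4758 -0.1448  0.0829] [ 0.002  0.009  1.    -0.003] [-1.6 -1.1  8.1] 7.225
marker 323.7444608567208
280 [145 147 149 150 151 151 151 152 149 137 116 100  96  96  99 108 133 151
 152 152 154 160]
281 [127 137 146 147 147 147 148 148 146 142 124 101  94  92  93 104 130 146
 150 151 156 180]
282 [151 155 159 159 154 154 150 144 139 138 135 107  80  74  75  92 116 139
 150 153 165 177]
283 [192 195 206 206 194 192 184 166 150 141 136 110  82  74  78 103 134 155
 164 167 188 204]
284 [209 209 211 210 210 210 208 204 180 153 139 117  94  86  91 136 184 204
 207 206 210 212]
285 [204 203 203 204 202 201 202 199 177 152 138 115  95  86  94 138 185 204
 206 206 209 211]
286 [170 170 171 172 169 165 166 164 160 152 142 128 106  93 100 136 170 183
 183 182 189 199]
287 [141 141 142 144 147 151 154 159 174 183 182 173 142 114 131 165 184 188
 186 173 163 162]
288 [141 142 143 139 138 146 152 160 182 196 197 194 164 124 152 188 197 198
 198 197 195 194]
289 [120 128 135 124 116 136 150 156 161 160 160 159 154 147 150 158 161 162
 165 167 161 156]
```

Emit:
play_rows --pt "0 5 -1 0 0 0 0" --pt "0 5 -1 0 0 0 0" --pt "0 4 -1 0 0 0 0" --pt "0 0 6 0 0 0 0" --pt "0 -14 0 0 0 0 0"

```text
clock: 7.95
tcp_pos: [0.4764, -0.1416, 0.0875]
ee_rot: [0.003, 0.006, 1.0, -0.003]
wrist_force: [1.0, -0.4, 0.4]
finger_gap: -0.0
```

Emit:
play_rows --pt "0 -14 0 0 0 0 0" --pt "0 0 -2 0 0 0 0" --pt "0 0 -2 0 0 0 0" --pt "0 0 -1 0 0 0 0" --pt "0 0 -1 0 0 0 0"

```text
clock: 8.57
tcp_pos: [0.4758, -0.1606, 0.0815]
ee_rot: [0.003, 0.008, 1.0, -0.005]
wrist_force: [-1.3, -2.6, 12.7]
finger_gap: 0.001
```

```bash
python3 -c "
from h import *
state('top5')" | grep -A2 -E "^\[|mark|288"
```

```text
[ 0.4758 -0.1606  0.0815] [ 0.003  0.008  1.    -0.005] [-1.3 -2.6 12.7] 8.575
marker 323.75
280 [145 147 151 150 151 150 151 150 138 117 102  96  97  99 109 135 151 152
 152 153 152 153]
--
288 [141 142 144 140 138 146 152 159 182 196 194 158 127 166 193 198 199 199
 200 198 196 195]
289 [121 131 143 132 118 136 151 156 160 161 159 154 151 155 160 161 161 162
```

Emit:
play_rows --pt "0 5 0 0 0 0 0" --pt "0 6 -1 0 0 0 0" --pt "0 6 -1 0 0 0 0" --pt "0 6 -1 0 0 0 0" --pt "0 6 -1 0 0 0 0"

```text
clock: 9.3
tcp_pos: [0.4762, -0.1354, 0.0825]
ee_rot: [0.004, 0.01, 1.0, -0.01]
wrist_force: [0.1, -0.8, 2.4]
finger_gap: -0.002
```

```bash
python3 -c "
from h import *
state('top6')" | grep -A2 -E "^\[|mark|288"
```

```text
[ 0.4762 -0.1354  0.0825] [ 0.004  0.01   1.    -0.01 ] [ 0.1 -0.8  2.4] 9.3
marker 323.67236467236467
280 [143 146 149 149 147 132 110  98  94  95  98 107 132 150 151 151 156 174
 197 208 212 211]
--
288 [140 143 145 140 137 140 132 122 116 120 163 192 196 196 196 196 196 196
 197 196 194 192]
289 [122 137 148 132 116 134 148 151 151 148 152 157 158 158 158 159 159 161
```

Emit:
play_rows --pt "0 0 6 0.02 0.008 0 0" --pt "0 -12 0 0 0 0 0" --pt "0 -8 -2 0 0 0 0" --pt "0 0 -2 0 0 0 0" --pt "0 0 -1 0 0 0 0"

```text
clock: 10.02
tcp_pos: [0.4759, -0.1558, 0.0825]
ee_rot: [-0.0, 0.009, 1.0, 0.001]
wrist_force: [-1.5, -0.6, 15.9]
finger_gap: 0.005
```

Emit:
play_rows --pt "0 0 -1 0 0 0 0" --pt "0 3 -1 0 0 0 0" --pt "0 5 -1 0 0 0 0" --pt "0 5 -1 0 0 0 0" --pt "0 4 -1 0 0 0 0"

```text
clock: 10.65
tcp_pos: [0.4761, -0.1427, 0.0828]
ee_rot: [0.002, 0.01, 1.0, -0.004]
wrist_force: [-1.7, -1.6, 11.6]
finger_gap: 0.002
```

```bash
python3 -c "
from h import *
state('top7')" | grep -A2 -E "^\[|mark|288"
```

```text
[ 0.4761 -0.1427  0.0828] [ 0.002  0.01   1.    -0.004] [-1.7 -1.6 11.6] 10.65
marker 323.7164804469274
280 [144 146 148 134 112  99  94  94  96 105 128 146 151 152 151 152 151 152
 152 156 163 170]
--
288 [142 145 146 138 122 116 113 113 152 186 196 197 198 198 198 198 197 199
 198 198 195 194]
289 [122 138 148 133 116 131 140 141 150 158 160 160 160 160 159 161 162 162
```

Emit:
play_rows --pt "0 4 -1 0 0 0 0" --pt "0 4 -1 0 0 0 0" --pt "0 0 4 0 0 0 0" --pt "0 0 25 0 0 0 0" --pt "0 -50 40 0 0 0 0"

```text
clock: 11.38
tcp_pos: [0.4758, -0.1778, 0.15]
ee_rot: [-0.001, 0.003, 1.0, -0.003]
wrist_force: [1.1, -0.5, -0.5]
finger_gap: -0.004
```

Emit:
play_rows --pt "0 -60 30 0 0 0 0" --pt "0 -60 0 0 0 0 0" --pt "0 0 0 0 0 0 0" --pt "0 0 0 0 0 0 0" --pt "0 0 0 0 0 0 0"

```text
clock: 12.0
tcp_pos: [0.4754, -0.3045, 0.1833]
ee_rot: [0.001, 0.005, 1.0, -0.004]
wrist_force: [0.1, 0.1, 0.8]
finger_gap: 0.001
```

```bash
cat >> h.py <<'E'
def avg(n,f,k):
    ims=[]
    for _ in range(k): c=robot.read_camera(n); ims.append(c['color'][:,:,::-1].astype(float))
    cv2.imwrite('pics/'+f+'.png',np.mean(ims,0).round().astype(np.uint8)); np.savez('pics/'+f+'.npz',**c)
E
python3 - <<'E'
from h import *
state('top8'); avg('top','ta',6); avg('side','sa',6)
a=cv2.resize(cv2.imread('pics/ta.png')[270:300,300:345],None,fx=16,fy=16,interpolation=cv2.INTER_CUBIC)[:320]
a=cv2.resize(cv2.imread('pics/ta.png')[277:297,305:345],None,fx=14,fy=14,interpolation=cv2.INTER_CUBIC)
b=cv2.resize(cv2.imread('pics/sa.png')[240:266,260:300],None,fx=14,fy=11,interpolation=cv2.INTER_CUBIC)
cv2.imwrite('pics/v3.png',np.vstack([a,b]))
E
```

```text
[ 0.4754 -0.3045  0.1833] [ 0.001  0.005  1.    -0.004] [0.1 0.1 0.8] 12.0
marker 323.7962598425197
280 [134 134 124 103  95  90  88  89  96 122 147 174 190 192 192 192 192 192
 194 192 190 174]
281 [116 124 130 115  96  86  84  86  95 124 158 179 186 190 190 191 191 192
 195 195 195 194]
282 [128 129 130 122 100  72  67  68  78 114 133 145 159 177 180 182 177 179
 193 195 196 196]
283 [130 131 137 130 101  70  64  64  77 116 142 168 176 182 192 191 180 182
 193 194 194 193]
284 [136 138 138 130 102  70  65  67  88 130 162 183 192 194 194 194 194 193
 195 195 196 196]
285 [134 134 134 127  99  70  64  68 102 154 182 187 190 189 189 189 190 190
 190 190 193 196]
286 [122 122 122 117  93  70  66  76 116 151 163 166 166 167 169 169 170 170
 170 168 174 184]
287 [126 126 126 117  97  82  77 100 144 168 172 171 172 172 172 172 173 173
 171 160 150 150]
288 [129 132 133 120 102  90  87 118 161 180 182 181 183 182 182 181 183 183
 184 182 181 179]
289 [112 126 137 121 102 106 118 135 146 147 146 146 147 148 147 148 148 149
 152 154 148 143]
```

View pics/v3.png

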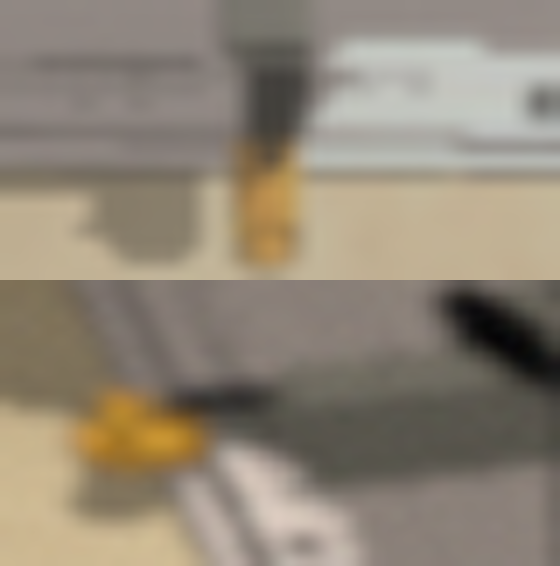

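In v3's top half the pointer tip is at about (271,160) and the marker centre at about (266,200), so they nearly coincide. In the side half the pointer tip is at about (162,400), next to the brass marker at (75–207, 395–470). I'll cross-check numerically.

Run:
```python
from h import *
t0=cv2.imread('pics/top0.png');ta=cv2.imread('pics/ta.png')
U=10
def up(i): return cv2.resize(cv2.cvtColor(i,cv2.COLOR_BGR2GRAY),None,fx=U,fy=U,interpolation=cv2.INTER_CUBIC)
for y0,y1,x0,x1 in ((256,263,331,337),(241,280,330,338),(264,286,330,338),(283,290,331,337)):
    T=up(t0[y0-4:y1+4,x0-4:x1+4])[40:-40,40:-40]
    S=up(ta[y0-1:y1+1,312:345])
    for sgn in (0,):
        m=cv2.matchTemplate(S,T,cv2.TM_CCOEFF_NORMED); _,v,_,p=cv2.minMaxLoc(m); print((y0,y1),'shift px',(x0-312)-p[0]/U,p[1]/U-1,'score',round(v,3))
# marker edges, tip profile in top0
for r in range(284,291): print(r,(t0[r,316:340].mean(1)).round().astype(int))
f=np.load('pics/top0.npz')
g=proj('top0',[[.436,.005,.039],[.436,-.019,.039],[.45,.005,.039],[.436,.005,.027]]); print(g)
print(proj('side0',[[.438,.0046,.039],[.438,.0046,.027],[.432,.0046,.039]]))
np.savez('pics/x.npz')
print('ptr side line: ',atz('sa',270.96,250.45,.039), 'top', atz('ta',324.0,288,.039))
```

```text
(256, 263) shift px 9.4 0.0 score 0.943
(241, 280) shift px 9.2 -0.09999999999999998 score 0.391
(264, 286) shift px 9.2 -0.6 score 0.807
(283, 290) shift px 9.7 0.19999999999999996 score 0.865
284 [182 182 182 182 184 185 183 183 185 184 183 183 181 159 133 120  96  78
  77  94 127 164 183 186]
285 [177 177 177 178 178 176 177 176 176 176 177 177 175 155 131 116  94  78
  76  93 127 164 181 185]
286 [152 148 149 150 149 150 146 145 145 144 144 149 149 140 129 120 102  85
  80  96 134 155 166 174]
287 [143 127 125 124 125 125 130 134 135 137 134 127 133 150 158 158 139 113
  99 130 157 152 143 143]
288 [144 126 123 126 128 124 120 126 132 136 135 133 153 170 173 170 149 117
 112 146 171 172 170 169]
289 [108 106 106 121 131 116 102 121 132 136 136 136 137 140 139 139 136 133
 132 138 143 145 141 136]
290 [115 118 119 144 159 135 111 122 133 137 153 162 160 161 162 160 159 161
 163 164 163 162 162 160]
[[323.46055147 287.27202945]
 [333.26269981 287.17935642]
 [323.4163459  281.56757188]
 [323.53491982 287.67891104]]
[[274.31917973 249.86332598]
 [274.4852335  253.99512486]
 [271.8888509  250.2499597 ]]
ptr side line:  [0.42966065 0.00437596 0.039     ] top [0.43420485 0.00369321 0.039     ]
```

Run:
```python
from h import *
for n in('top0','ta'):
    h=cv2.imread(f'pics/{n}.png').astype(int); print(n)
    for r in range(285,298): print(r,(h[r,318:330,2]-h[r,318:330,0]))
o=[cv2.resize(cv2.imread(f'pics/{n}.png')[281:299,314:340],None,fx=22,fy=16,interpolation=cv2.INTER_LANCZOS4) for n in('top0','ta')]
cv2.imwrite('pics/v4.png',np.vstack(o))
```

```text
top0
285 [5 4 6 5 6 6 6 6 5 6 6 9]
286 [11  9 10 13 21 24 26 25 20 11 11 11]
287 [12 11 14 39 74 88 91 86 50 16 10  7]
288 [ 13  14  18  40  77  96 101  96  55  18  10   6]
289 [ 20  23  26  38  63  87 101  95  60  31  27  26]
290 [ 28  32  37  47  71  90 101  95  63  42  41  41]
291 [ 28  34  39  48  78  95 100  95  62  43  42  42]
292 [29 34 38 47 77 92 95 89 59 40 39 42]
293 [29 34 39 51 73 85 86 76 49 40 40 41]
294 [30 34 39 42 62 87 96 74 46 38 39 41]
295 [34 38 39 40 54 74 80 63 44 38 40 41]
296 [38 38 40 40 41 43 43 41 39 38 39 41]
297 [39 40 42 42 41 42 40 39 38 38 39 39]
ta
285 [13 13 13 13 11  8  8  8  8  7  5  5]
286 [12 12 12 16 17 15 14 18 13 10 10 10]
287 [13 13 14 31 44 37 29 46 27  9  6  6]
288 [14 14 17 32 56 50 42 66 38 10  6  6]
289 [21 25 28 39 62 72 81 90 60 30 27 27]
290 [ 30  35  39  50  75  96 106 100  66  44  43  44]
291 [ 30  36  41  51  84 103 107 101  66  45  43  45]
292 [ 30  36  41  50  82  99 102  95  62  43  42  44]
293 [30 36 41 54 78 91 94 81 51 42 42 44]
294 [ 32  37  40  45  66  94 103  80  49  41  42  44]
295 [37 40 41 44 58 79 87 68 47 41 42 44]
296 [41 41 42 43 44 46 46 44 42 41 42 43]
297 [42 43 44 45 44 45 44 42 42 41 41 42]
```

View pics/v4.png

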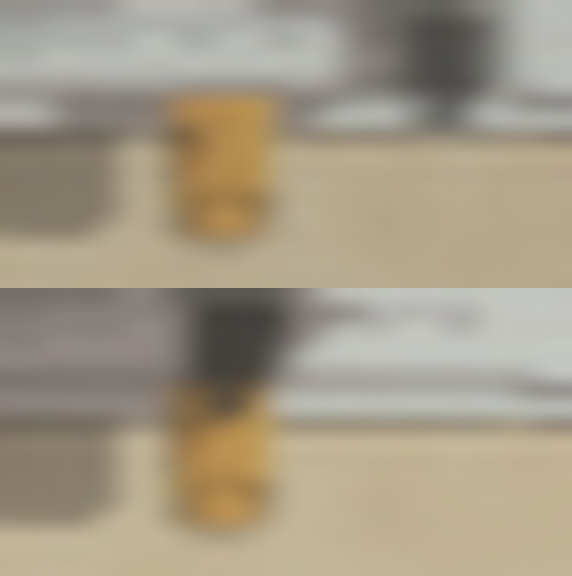

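In v4 the pointer tip, at about (228,410) in the lower panel, sits over the centre of the marker, at about (225,450). That leaves an offset of roughly 0.2 px (0.5 mm), or at most about 1 mm by bar tracking, inside the 2.5 mm tolerance. Next is the lever.

Emit:
play_rows --pt "-1 55 0 0 0 0 0" --pt "-1 55 0 0 0 0 0" --pt "-1 55 0 0 0 0 0" --pt "0 50 0 0 0 0 0" --pt "0 10 -15 0 0 0 0"

```text
clock: 13.32
tcp_pos: [0.4739, -0.0763, 0.1695]
ee_rot: [0.005, 0.009, 1.0, -0.004]
wrist_force: [0.2, -1.1, -0.3]
finger_gap: -0.003
```

Emit:
play_rows --pt "0 0 -10 0 0 0 0" --pt "0 0 0 0 0 0 0" --pt "0 0 0 0 0 0 0" --pt "0 0 0 0 0 0 0" --pt "0 0 0 0 0 0 0"

```text
clock: 13.95
tcp_pos: [0.474, -0.0787, 0.1592]
ee_rot: [0.005, 0.011, 1.0, -0.005]
wrist_force: [0.0, -0.2, -0.3]
finger_gap: 0.002
```

Run:
```python
from h import *
avg('side','sb',1)
b=cv2.resize(cv2.imread('pics/sb.png')[190:290,250:350],None,fx=5.5,fy=5.5,interpolation=cv2.INTER_CUBIC)
cv2.imwrite('pics/v5.png',b)
```

```text
(no output)
```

View pics/v5.png

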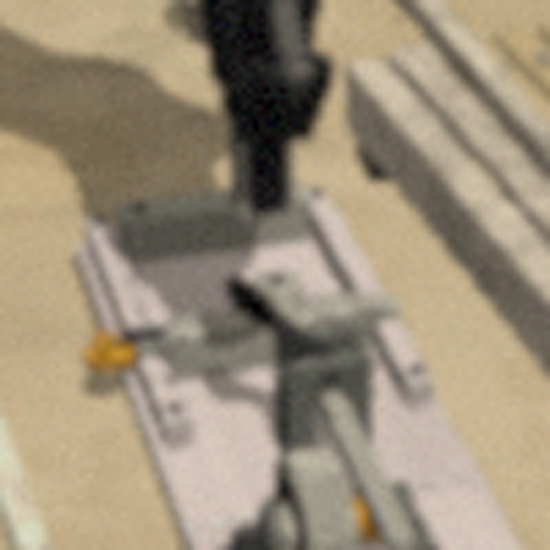

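The fingertip, at about (265,210), is above and slightly behind the pad at about (246,292). I'll shift it 8 mm forward and 7 mm left, then lower it.

Emit:
play_rows --pt "-8 7 0 0.01 0.01 0 0" --pt "0 0 -12 0 0 0 0" --pt "0 0 -8 0 0 0 0" --pt "0 0 -4 0 0 0 0" --pt "0 0 -3 0 0 0 0"

```text
clock: 14.62
tcp_pos: [0.4653, -0.0712, 0.1302]
ee_rot: [-0.0, 0.011, 1.0, 0.0]
wrist_force: [0.1, -0.3, 1.3]
finger_gap: 0.002
```

Emit:
play_rows --pt "-1 0 -3 0 0 0 0" --pt "-1 0 -3 0 0 0 0" --pt "-1 0 -3 0 0 0 0" --pt "-1 0 -3 0 0 0 0" --pt "-1 0 -2 0 0 0 0"

```text
clock: 15.25
tcp_pos: [0.455, -0.071, 0.1155]
ee_rot: [-0.005, 0.01, 1.0, -0.0]
wrist_force: [-0.9, 1.2, 2.6]
finger_gap: -0.004
```

Emit:
play_rows --pt "0 0 -3 0 0 0 0" --pt "0 0 -3 0 0 0 0" --pt "0 0 -3 0 0 0 0" --pt "-1 0 -3 0 0 0 0" --pt "0 0 -3 0 0 0 0"

```text
clock: 15.88
tcp_pos: [0.453, -0.0716, 0.0995]
ee_rot: [-0.006, 0.01, 1.0, -0.001]
wrist_force: [-2.7, -0.1, 2.8]
finger_gap: -0.002
```

Emit:
play_rows --pt "-1 0 -3 0 0 0 0" --pt "-1 0 -2 0 0 0 0" --pt "0 0 -2 0 0 0 0" --pt "0 0 -2 0 0 0 0" --pt "0 0 -1.5 0 0 0 0"

```text
clock: 16.5
tcp_pos: [0.4516, -0.0716, 0.0888]
ee_rot: [-0.005, 0.01, 1.0, -0.001]
wrist_force: [-5.8, 0.2, 20.8]
finger_gap: -0.004
```

Emit:
play_rows --pt "0 0 -1.5 0 0 0 0" --pt "0 0 -1.5 0 0 0 0" --pt "0 0 -1.5 0 0 0 0" --pt "0 0 -1 0 0 0 0" --pt "0 0 0 0 0 0 0"

```text
clock: 17.12
tcp_pos: [0.4516, -0.0715, 0.0896]
ee_rot: [-0.002, 0.01, 1.0, -0.002]
wrist_force: [-2.7, 1.1, 4.8]
finger_gap: -0.001
```

Emit:
play_rows --pt "0 0 5 0 0 0 0" --pt "0 0 30 0 0 0 0" --pt "0 0 40 0 0 0 0" --pt "0 -55 20 0 0 0 0" --pt "0 -55 0 0 0 0 0"

```text
clock: 17.75
tcp_pos: [0.4586, -0.1784, 0.189]
ee_rot: [0.005, 0.004, 1.0, -0.001]
wrist_force: [0.2, 0.0, -1.2]
finger_gap: -0.001
```

Emit:
play_rows --pt "0 -55 0 0 0 0 0" --pt "0 -55 0 0 0 0 0" --pt "0 0 0 0 0 0 0" --pt "0 0 0 0 0 0 0" --pt "0 0 0 0 0 0 0"

```text
clock: 18.38
tcp_pos: [0.4608, -0.2974, 0.1902]
ee_rot: [0.009, 0.008, 1.0, -0.002]
wrist_force: [-0.9, 1.3, 0.3]
finger_gap: 0.0
```

Run:
```python
from h import *
avg('top','tb',6); avg('side','sc',3)
s=robot.sense();print(s['tcp_pos'],s['wrist_force'],s['clock'])
h=cv2.imread('pics/tb.png').astype(int)
for r in (287,288,289): print(r,(h[r,318:330,2]-h[r,318:330,0]))
print(h[283,318:330].mean(1).round())
a=cv2.resize(cv2.imread('pics/tb.png')[279:297,314:340],None,fx=22,fy=15,interpolation=cv2.INTER_LANCZOS4)
b=cv2.resize(cv2.imread('pics/sc.png')[235:291,262:342],(572,320),interpolation=cv2.INTER_CUBIC)
cv2.imwrite('pics/v6.png',np.vstack([a,b]))
```

```text
[ 0.46053134 -0.29815003  0.19014925] [-0.30045626  0.53366083 -0.16395669] 18.825
287 [12 12 14 31 48 43 28 28 15  7  6  6]
288 [14 15 16 33 56 52 35 42 22  8  7  6]
289 [21 24 28 39 59 60 56 59 42 28 27 27]
[129. 131. 137. 130. 104.  74.  64.  64.  74. 112. 134. 135.]
```

View pics/v6.png

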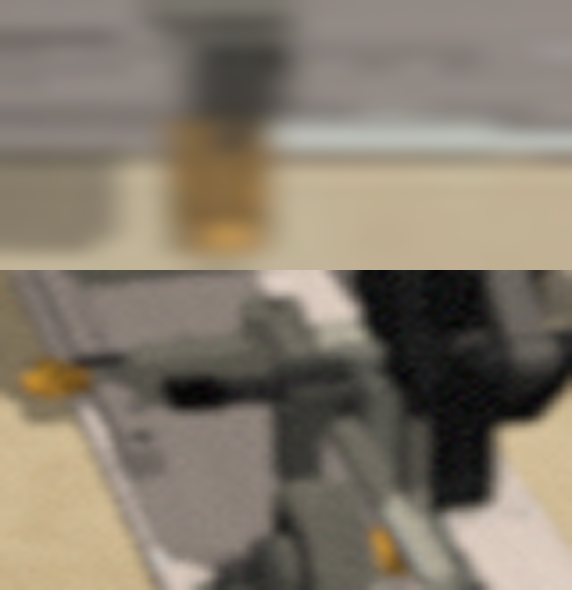

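The side half of v6 shows the lever lying nearly level, with its pad at about (195,392). In the top half the pointer tip, at about (235,140), still stands over the marker, at about (221,200). I'll run one last numeric check of the bar travel before handing in.

Run:
```python
from h import *
g=lambda n: cv2.cvtColor(cv2.imread(f'pics/{n}.png'),cv2.COLOR_BGR2GRAY).astype(np.float32)
def dark(im,x,y):   # screw centroid
    w=im[y-2:y+3,x-2:x+3]; w=np.clip(np.percentile(w,70)-w,0,None); X=np.arange(x-2,x+3); return (w.sum(0)*X).sum()/w.sum()
for n,x0 in(('top0',333),('top1',333),('top4',331),('top5',330),('top8',324),('ta',324),('tb',324)):
    im=g(n); y,x=np.unravel_index(im[256:263,x0-4:x0+6].argmin(),(7,10)); x+=x0-4;y+=256
    t=im[288,x-4:x+6] ; k=im[288,x0-3:x0+4]; j=x0-3+k.argmin(); a,b,c=im[288,j-1:j+2]
    print(n,'screw',x,y,round(dark(im,x,y),2),'tip288',round(j+.5*(a-c)/(a-2*b+c),2))
P=proj('top0',[[.436,-.019,.039],[.436,.005,.039],[.5,-.019,.041],[.5,.005,.041]]);print(P[:,0])
```

```text
top0 screw 333 259 332.97 tip288 333.65
top1 screw 333 259 333.37 tip288 333.64
top4 screw 331 259 330.9 tip288 331.09
top5 screw 330 259 329.65 tip288 329.95
top8 screw 324 259 323.79 tip288 323.63
ta screw 324 259 323.83 tip288 323.58
tb screw 324 259 323.79 tip288 323.89
[333.26269981 323.46055147 332.98088706 323.24721707]
```

```bash
python3 -c "
from bench import robot
print(robot.close_job())"
```

```text
the job is handed in; nothing more can be done
None
```

I rolled the wheel to the left in several light strokes until the pointer stood over the marker, then pressed the lock lever to its stop and drew the arm clear. The job is handed in at about 19 s of the 58 s; no verdict was reported.

- **Alignment:** the last top-camera check put the pointer tip about 0.2 to 0.4 px (0.5 to 1 mm) to the right of the marker's centre, inside the 2.5 mm limit. The estimates did not fully agree. A worst-case reading of the shadowed pointer edges gave almost 1 px (about 2 to 2.4 mm), which is close to the limit.
- **Lever:** the fingertip stopped at about 72 mm with 21 N, which matches the fully-down height. The side picture shows the lever nearly level.
- **Clamping:** locking did not visibly move the bar, less than 0.1 px between the pictures before and after.
- **Wheel forces:** the first stroke pressed too hard, at 24 N against the 40 N limit. After that I saw at most 16 N. One stroke skated over the wheel without turning it.
- **Bystanders:** I saw no contact with the loose things, but I did not measure their positions again at the end.

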